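Mirror the marker rack for a left-handed colleague

ROBOT

A 7-joint arm with a two-finger parallel gripper is mounted at the origin on a cart in front of the work surface, level with it; the furniture and walls round the work are solid. World frame = base frame: x ahead of the robot, y to its left, z up, the work surface at z = 0. Lengths are in m, angles in rad, forces in N, time in s.
With the tool pointing down it reaches from about 0.4 to 0.85 m from the base axis. Payload 6.9 kg.
Tool frame: the origin (TCP) lies between the finger pads; the fingertips stand 8 mm ahead of it and the grasp point (between the pads) lies 11 mm behind it (r.tip_reach is the distance from the TCP to the fingertips, in m); z points along the fingers, y is the direction in which the jaws open and shut (so a half turn about z gives the same grasp; the last joint's range is limited). The gripper opens to 85 mm and grips with 20 to 120 N. Pads are 22 mm wide; open, the fingers measure 114 mm over their backs; the gripper's body (76 mm by 85 mm) begins 54 mm behind the grasp point. The pads swing forward as they close: fully open they stand 13 mm farther back than shut.
Start: joints at [1.407, 0.507, -0.238, 1.5, 0.126, 1.149, -0.155], TCP at [0.166, -0.603, 0.239] pointing down, gripper open.
Joint ranges: [-3.08, 3.08], [-0.24, 2.05], [-1.43, 1.35], [0, 2.5], [-1.52, 4.66], [0.17, 1.96], [-2.89, 2.89]. Speed limits (rad/s): [2.39, 2.39, 3.14, 3.14, 3.14, 3.14, 3.14].

INTERFACE

Orientations are given as a rotation vector (axis times angle).
In Python, from cell import r gives the robot as it stands. Calls block until the motion is done:
- r.movep(position, orientation): joint-space move of the TCP to a pose.
- r.move_linear(position, attitude=None, velocity=0.15, until_force=None): straight line of the TCP; attitude=None keeps the orientation; velocity is the mean speed in m/s. With until_force (N) it stops when the force on the tool has changed by that much, and returns True; else False.
- r.move_joints(angles): joint-space move.
- r.gripper_to(opening, squeeze=None): finger opening in m; squeeze is the grip in N (None keeps the last); returns when the fingers have stopped.
- r.dwell(seconds).
- r.solve_ik(position, orientation): joint angles nearest the present ones, or None.
- r.get_state(): the state.
- r.read_camera(name): name is "scene" or "top" or "wrist"; returns the picture (480x640x3 uint8, blue, green, red); there is no depth.
- r.calibration(name): a dict with "K" (3x3 intrinsics, pixels), "R" (3x3) and "t" (3): a world point X has camera coordinates R X + t. Camera axes: x right, y down, z forward; pixel columns grow to the right and rows downward; lengths in m; the calibration is good to about 2 mm. A picture is of the moment at which its call begins: read the wrist's pose just before it. calibration takes no time and is no camera call; for the wrist camera it gives the pose at the moment of the call.
A pose or a line that the arm cannot do raises r.MotionError and nothing moves.
- r.job_done(): hands the job in, once; it reports no verdict.
Trained networks look in the newest picture that a camera, given by its name, has taken for a name from the list of things; names that differ only in an ending like _2 or _b are one class to them, and where a whole thing is asked for, a point or a joint stands for the part that bears it (a point fixed in the world has none). Each returns a list of dicts, best first, with "p" (0 to 1); they miss things now and then, are a little off and sometimes report something else, mostly with a low value. They report only what shows in the picture. A call takes as long as a camera call.
- r.search_frame(camera, query): "centre" ([column, row] in pixels, amid what is visible of it).
- r.landmark_of(camera, query): "centre" ([column, row] in pixels: a listed point, or the origin of a listed thing).
The state is a dict: "time": time; "qpos": joint angles; "qvel": joint speeds; "joint_torque": joint torques, N m; "ee_pos": TCP position; "tcp_rot": TCP orientation; "force": force on the tool from outside, world axes, zero at the start; "torque": the same for the moment, N m; "opening": finger opening in m.
Only numpy, scipy, OpenCV 4.12 (cv2) and the standard library are available. Lean on these libraries where they do the work, as an engineer would, in place of code of your own. Each camera call takes 0.05 s, during which the arm holds its last target.

TASK

A left-handed colleague is taking over this desk and wants the markers the other way round. Move all four markers from the black cradles of the grey rack into the white slots of the wooden rack in reverse order, so that the leftmost becomes the rightmost, the second from the left becomes the second from the right, and so on. Lay each one fully down in its notch, crossing both posts about evenly; the cap may point either way.

Things in the scene. Friction and masses are not known exactly. Their poses are not given: they have to be found in the camera images.
- marker_red: Marker pen with white barrel and red cap, 16 mm thick and 132 mm long, about 20 g, loose, lying in one of the grey rack's black cradles at the start, with nothing under its middle 70 mm. Origin: middle of its length, on its underside; its y axis runs along the barrel, z up. Grasp it across the barrel at the middle.
- marker_blue: Marker pen with white barrel and blue cap, 13 mm thick and 138 mm long, about 20 g, loose, lying in one of the grey rack's black cradles at the start, with nothing under its middle 70 mm. Origin: middle of its length, on its underside; its y axis runs along the barrel, z up. Grasp it across the barrel at the middle.
- marker_green: Marker pen with white barrel and green cap, 16 mm thick and 132 mm long, about 20 g, loose, lying in one of the grey rack's black cradles at the start, with nothing under its middle 70 mm. Origin: middle of its length, on its underside; its y axis runs along the barrel, z up. Grasp it across the barrel at the middle.
- marker_black: Marker pen with white barrel and black cap, 16 mm thick and 132 mm long, about 20 g, loose, lying in one of the grey rack's black cradles at the start, with nothing under its middle 70 mm. Origin: middle of its length, on its underside; its y axis runs along the barrel, z up. Grasp it across the barrel at the middle.
- cradle_red: The black cradle, fixed on the grey rack, where the red marker lies at the start; the four look alike and change order. Two posts 14 mm thick, 42 mm before and behind its middle along x, on a 4 mm strip; notch floor 20 mm wide, 22 mm above the origin; flaring sides end 32 mm above it. Origin: centre of its underside; x along the marker, y along the row, z up.
- cradle_blue: The black cradle, fixed on the grey rack, where the blue marker lies at the start; the four look alike and change order. Two posts 14 mm thick, 42 mm before and behind its middle along x, on a 4 mm strip; notch floor 20 mm wide, 22 mm above the origin; flaring sides end 32 mm above it. Origin: centre of its underside; x along the marker, y along the row, z up.
- cradle_green: The black cradle, fixed on the grey rack, where the green marker lies at the start; the four look alike and change order. Two posts 14 mm thick, 42 mm before and behind its middle along x, on a 4 mm strip; notch floor 20 mm wide, 22 mm above the origin; flaring sides end 32 mm above it. Origin: centre of its underside; x along the marker, y along the row, z up.
- cradle_black: The black cradle, fixed on the grey rack, where the black marker lies at the start; the four look alike and change order. Two posts 14 mm thick, 42 mm before and behind its middle along x, on a 4 mm strip; notch floor 20 mm wide, 22 mm above the origin; flaring sides end 32 mm above it. Origin: centre of its underside; x along the marker, y along the row, z up.
- grey_rack: The rack full at the start: grey metal plate 130 x 232 x 6 mm on 5 mm feet, fixed, left or right of the wooden rack; on it the four black cradles at y = +84, +28, -28, -84 mm of its own frame; marker undersides 33 mm above its origin. Origin: centre under the feet; x away from the robot, y along the row to the robot's left (turned up to 0.25 rad), z up.
- wooden_rack: The empty rack: light wooden plate 130 x 232 x 6 mm on 5 mm feet, fixed. Its four white slots, shaped like the cradles, are at y = +84, +28, -28, -84 mm, x = 0 of its own frame; notch floors 33 mm above the origin, flaring sides end at 43 mm; markers lie along x. Origin: centre under the feet; x away from the robot, y along the row to the robot's left (turned up to 0.25 rad), z up.

How it is judged:
By the outcome, as a careful person would: the job done as asked, in the order asked, and still so for the second after the job is handed in, with the robot touching nothing.
It also fails if it takes over 90 s, if anything falls off the work surface, if the arm or the gripper's body presses on something with over 40 N, if the wrist force passes 120 N, or if a joint passes its speed limit or range.

## Working session

There is one attempt and no reset: what is moved stays moved. The work goes in short steps, each a Python script; the robot and the scene stay as the last script left them, time stands still between calls to the robot, and variables do not carry over. Pictures are saved under pics/ and viewed, and the job is handed in when it is done.

```bash
mkdir -p pics; ls; python3 - <<'E'
from cell import r
import cv2
for n in ("scene","top","wrist"):
    c=r.calibration(n); im=r.read_camera(n); cv2.imwrite(f"pics/a_{n}.png",im)
    print(n,c["K"].round(1).tolist(),c["R"].round(3).tolist(),c["t"].round(3).tolist())
    if n!="wrist":
        for q in ["marker_red","marker_blue","marker_green","marker_black","grey_rack","wooden_rack"]:
            print(q,r.landmark_of(n,q)[:3])
print(r.get_state()["time"], r.tip_reach, r.get_state()["tcp_rot"])
E
```

```text
pics
scene [[484.8, 0.0, 314.8], [0.0, 484.8, 244.2], [0.0, 0.0, 1.0]] [[-0.48, -0.877, 0.02], [-0.546, 0.281, -0.789], [0.687, -0.39, -0.614]] [0.312, 0.309, 0.607]
marker_red [{'centre': [383.4, 250.2], 'p': 0.68}]
marker_blue [{'centre': [443.2, 222.9], 'p': 0.79}]
marker_green [{'centre': [422.3, 229.9], 'p': 0.71}]
marker_black [{'centre': [403.3, 245.4], 'p': 0.8}, {'centre': [439.5, 223.7], 'p': 0.32}]
grey_rack [{'centre': [441.8, 223.3], 'p': 0.54}]
wooden_rack [{'centre': [384.1, 250.9], 'p': 0.7}, {'centre': [233.1, 302.4], 'p': 0.59}, {'centre': [424.6, 244.7], 'p': 0.39}]
top [[528.2, 0.0, 316.3], [0.0, 528.2, 240.3], [0.0, 0.0, 1.0]] [[0.021, -1.0, -0.009], [-0.994, -0.02, -0.104], [0.103, 0.011, -0.995]] [0.076, 0.499, 0.877]
marker_red [{'centre': [393.8, 261.4], 'p': 0.65}]
marker_blue [{'centre': [494.2, 252.8], 'p': 0.81}]
marker_green [{'centre': [457.3, 256.3], 'p': 0.81}, {'centre': [442.6, 263.7], 'p': 0.48}]
marker_black [{'centre': [424.6, 259.6], 'p': 0.62}]
grey_rack []
wooden_rack [{'centre': [226.0, 233.9], 'p': 0.83}]
wrist [[393.8, 0.0, 323.1], [0.0, 393.8, 243.7], [0.0, 0.0, 1.0]] [[0.266, -0.964, -0.001], [-0.92, -0.254, 0.298], [-0.287, -0.078, -0.955]] [-0.624, -0.039, 0.381]
0.75 0.008 [ 3.11324251e+00  4.21000712e-01 -3.39833159e-05]
```

View pics/a_top.png

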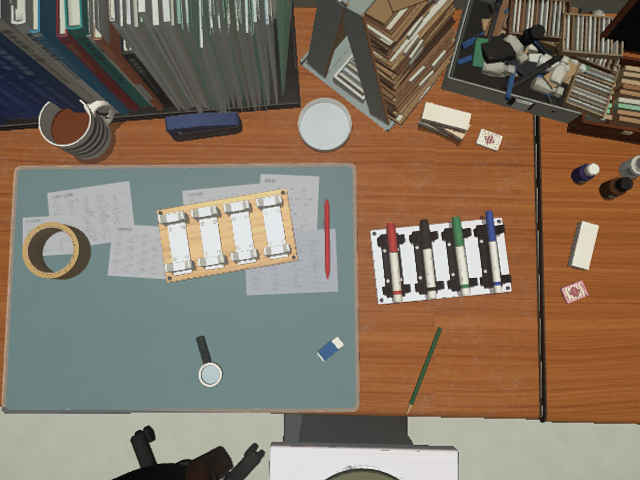

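View pics/a_scene.png

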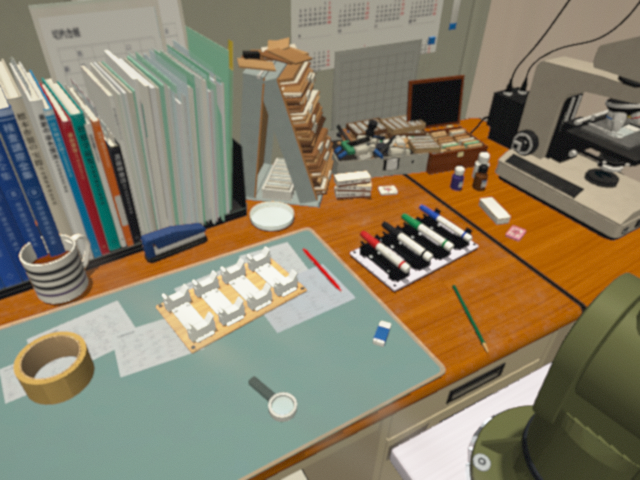

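The top picture shows the red, black, green and blue markers left to right at (394,261), (425,260), (458,256) and (494,253). The wooden rack is centred near (227,234). The scene view shows the same order. Next I'll triangulate roughly and work out wrist viewpoints.

```bash
cat > h.py <<'E'
from cell import r
import cv2, numpy as np
from scipy.spatial.transform import Rotation as Ro
def P(c): return c["K"]@np.c_[c["R"],c["t"]]
def tri(obs): # list of (calib,uv)
    A=[]
    for c,uv in obs:
        p=P(c); A+= [(uv[0]*p[2]-p[0]),(uv[1]*p[2]-p[1])]
    A=np.array(A); A/=np.linalg.norm(A[:,:3],axis=1)[:,None]
    return np.linalg.lstsq(A[:,:3],-A[:,3],rcond=None)[0]
def proj(c,X):
    q=(P(c)@np.append(X,1)); return q[:2]/q[2]
def plane(c,uv,z):
    d=c["R"].T@np.linalg.inv(c["K"])@np.array([uv[0],uv[1],1]); o=-c["R"].T@c["t"]
    return o+d*(z-o[2])/d[2]
def down(yaw): # tool z down; tool y axis = horizontal at yaw+90deg (row dir) when yaw= rack yaw, tool x = -> rack x mirrored
    x=np.array([np.cos(yaw),np.sin(yaw),0]); z=np.array([0,0,-1.]); y=np.cross(z,x)
    return Ro.from_matrix(np.c_[x,y,z]).as_rotvec()
E
python3 - <<'E'
from h import *
T,S,W=[r.calibration(n) for n in("top","scene","wrist")]
o={"red":((393.8,261.4),(383.4,250.2)),"black":((424.6,259.6),(403.3,245.4)),"green":((457.3,256.3),(422.3,229.9)),"blue":((494.2,252.8),(443.2,222.9)),"wood":((226,234),(233.1,302.4))}
for k,(a,b) in o.items(): print(k,tri([(T,a),(S,b)]).round(4), plane(T,a,.041).round(4))
# rack corner from top image, plate top z~.011
for nm,cs in {"wood":[(157,209),(286,190),(298,261),(168,281)],"grey":[(371,234),(505,218),(512,291),(378,304)]}.items():
    q=np.array([plane(T,c,.011) for c in cs]); e=q[1]-q[0]+q[2]-q[3]; print(nm,q.mean(0).round(4), "yaw",np.arctan2(e[0],-e[1]), q.round(3).tolist())
st=r.get_state(); Rt=Ro.from_rotvec(st["tcp_rot"]).as_matrix(); cp=-W["R"].T@W["t"]
print("cam in tool",Rt.T@(cp-st["ee_pos"]), "fwd in tool",Rt.T@W["R"][2], Rt.round(2).tolist())
E
```

```text
red [ 0.4629 -0.0445  0.041 ] [ 0.4629 -0.0445  0.041 ]
black [ 0.4681 -0.0977  0.0298] [ 0.467 -0.096  0.041]
green [ 0.4743 -0.1478  0.0467] [ 0.4737 -0.1506  0.041 ]
blue [ 0.4825 -0.2113  0.0379] [ 0.4808 -0.2122  0.041 ]
wood [ 0.5076  0.2452 -0.003 ] [0.5034 0.2385 0.041 ]
wood [0.505  0.2417 0.011 ] yaw 0.1708599860686603 [[0.548, 0.367, 0.011], [0.587, 0.141, 0.011], [0.462, 0.117, 0.011], [0.423, 0.341, 0.011]]
grey [ 0.4665 -0.131   0.011 ] yaw 0.12877740722562342 [[0.512, -0.009, 0.011], [0.545, -0.242, 0.011], [0.418, -0.252, 0.011], [0.391, -0.022, 0.011]]
cam in tool [ 0.07581532 -0.00062496 -0.13524468] fwd in tool [-0.29775812 -0.00116819  0.95464063] [[0.96, 0.27, -0.0], [0.27, -0.96, -0.0], [-0.0, 0.0, -1.0]]
```

View pics/a_wrist.png

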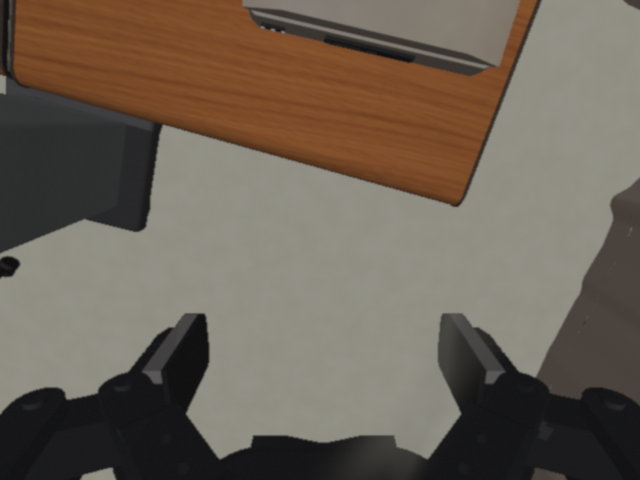

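The wrist view shows only the desk edge and a microscope foot at the top, (250–500, 0–70). I'll check reachability and how close the microscope is before moving.

```bash
python3 - <<'E'
from h import *
S=r.calibration("scene");W=r.calibration("wrist")
for uv in [(498,172),(527,195),(635,238)]: print(plane(S,uv,0).round(3))
for uv in [(250,10),(495,68)]: print("w",plane(W,uv,0).round(3))
q=r.get_state()["qpos"]
for nm,c,ya,s in [("grey",(.4665,-.131),.129,1),("wood",(.505,.2417),.171,1)]:
  for zz in (.05,.2):
    for yy in (84,-84):
      for half in (0,np.pi):
        x=np.array(c)+np.array([-np.sin(ya),np.cos(ya)])*yy/1000
        a=r.solve_ik([*x,zz],down(ya+half)); print(nm,zz,yy,half,None if a is None else np.round(a,2))
E
```

```text
[ 0.634 -0.529  0.   ]
[ 0.52  -0.509  0.   ]
[ 0.291 -0.581  0.   ]
w [ 0.308 -0.498  0.   ]
w [ 0.321 -0.714  0.   ]
grey 0.05 84 0 [ 0.25  0.53 -0.29  2.16  0.32  0.49 -1.72]
grey 0.05 84 3.141592653589793 [ 0.56  0.62 -0.77  2.16  0.74  0.65  0.97]
grey 0.05 -84 0 [ 0.56  0.6  -0.28  1.99  0.28  0.59 -1.35]
grey 0.05 -84 3.141592653589793 [ 0.9   0.71 -0.84  1.99  0.76  0.78  1.31]
grey 0.2 84 0 [ 0.5   0.33 -0.59  1.98  0.23  0.9  -1.66]
grey 0.2 84 3.141592653589793 [ 0.87  0.51 -1.22  1.97  0.55  1.05  1.1 ]
grey 0.2 -84 0 [ 0.66  0.4  -0.41  1.82  0.19  0.95 -1.27]
grey 0.2 -84 3.141592653589793 [ 1.04  0.54 -1.03  1.82  0.53  1.08  1.51]
wood 0.05 84 0 [-0.25  0.72 -0.62  1.82  0.57  0.79 -2.56]
wood 0.05 84 3.141592653589793 [-0.07  0.84 -0.96  1.81  0.84  0.96  0.34]
wood 0.05 -84 0 [-0.07  0.63 -0.42  1.94  0.41  0.65 -2.15]
wood 0.05 -84 3.141592653589793 [ 0.11  0.7  -0.72  1.94  0.66  0.76  0.75]
wood 0.2 84 0 [ 0.01  0.69 -1.13  1.65  0.66  1.23 -2.66]
wood 0.2 84 3.141592653589793 [ 0.05  0.74 -1.23  1.65  0.72  1.28  0.42]
wood 0.2 -84 0 [ 0.2   0.51 -0.83  1.77  0.43  1.05 -2.19]
wood 0.2 -84 3.141592653589793 [ 0.42  0.73 -1.34  1.77  0.75  1.27  0.62]
```

```bash
python3 - <<'E'
from h import *
r.move_linear([.2,-.42,.26],down(.129),velocity=.25)
c=np.array([.4665,-.131]); ya=.129; ex=np.array([np.cos(ya),np.sin(ya)]); ey=np.array([-ex[1],ex[0]])
import pickle
for i,dy in enumerate((-.06,.06)):
    p=c-ex*.03+ey*dy
    r.move_linear([*p,.22],down(ya),velocity=.25); r.dwell(.2)
    cal=r.calibration("wrist"); im=r.read_camera("wrist"); cv2.imwrite(f"pics/g{i}.png",im)
    d={q:r.landmark_of("wrist","marker_"+q) for q in("red","black","green","blue")}
    pickle.dump((cal,im,d),open(f"g{i}.pkl","wb"))
    for k,v in d.items(): print(k,v[:2])
print(r.get_state()["time"],r.get_state()["qpos"].round(2))
E
```

```text
red [{'centre': [142.6, 167.1], 'p': 0.65}]
black [{'centre': [211.5, 170.9], 'p': 0.72}, {'centre': [345.8, 169.9], 'p': 0.42}]
green [{'centre': [279.3, 172.1], 'p': 0.93}]
blue [{'centre': [345.9, 170.1], 'p': 0.94}]
red [{'centre': [287.1, 170.5], 'p': 0.84}]
black [{'centre': [357.8, 173.0], 'p': 0.8}]
green [{'centre': [426.2, 175.2], 'p': 0.96}]
blue [{'centre': [493.4, 172.7], 'p': 0.67}]
4.675 [ 0.48  0.25 -0.46  2.    0.14  0.92 -1.49]
```

View pics/g0.png

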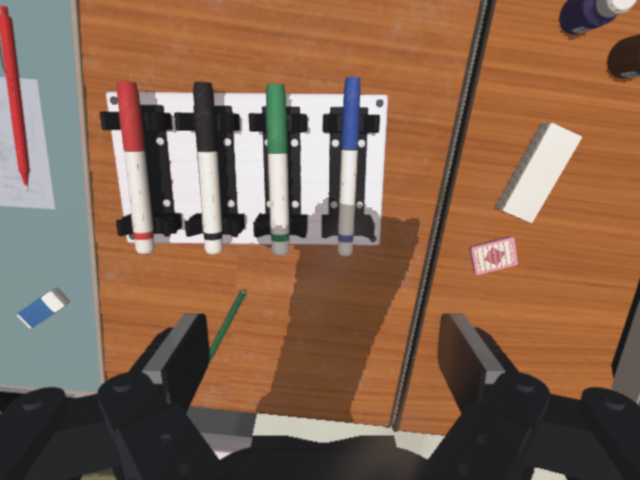

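View pics/g1.png

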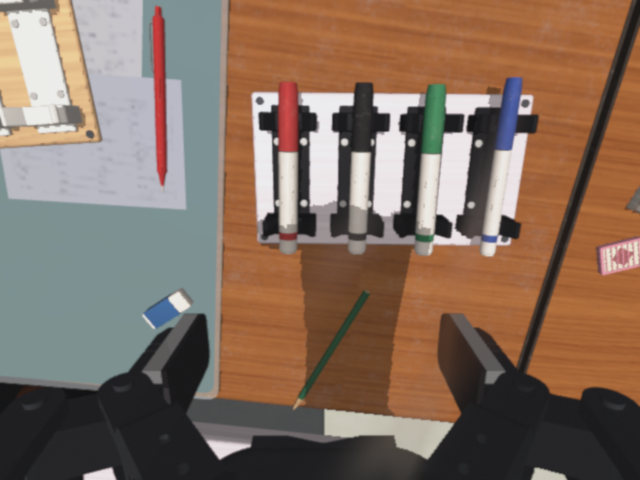

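```bash
python3 - <<'E'
from h import *
import pickle
g=[pickle.load(open(f"g{i}.pkl","rb")) for i in(0,1)]
for k in ("red","black","green","blue"):
    print(k,tri([(g[i][0],g[i][2][k][0]["centre"]) for i in(0,1)]).round(4))
# same for wooden rack
c=np.array([.505,.2417]); ya=.171; ex=np.array([np.cos(ya),np.sin(ya)]); ey=np.array([-ex[1],ex[0]])
r.move_linear([*(c-ex*.03-ey*.06),.22],down(ya),velocity=.3)
for i,dy in enumerate((-.06,.06)):
    p=c-ex*.03+ey*dy
    if i: r.move_linear([*p,.22],down(ya),velocity=.25)
    r.dwell(.2)
    cal=r.calibration("wrist"); im=r.read_camera("wrist"); cv2.imwrite(f"pics/w{i}.png",im)
    d=r.landmark_of("wrist","wooden_rack")
    pickle.dump((cal,im,d),open(f"w{i}.pkl","wb")); print(d[:2])
E
```

```text
red [ 0.4625 -0.0412  0.0259]
black [ 0.4679 -0.0991  0.0305]
green [ 0.4738 -0.1544  0.0321]
blue [ 0.4825 -0.2079  0.0327]
[{'centre': [251.1, 171.7], 'p': 0.61}]
[{'centre': [388.2, 173.6], 'p': 0.83}]
```

View wooden.

g0 and g1 show the markers in order red, black, green, blue, with caps pointing away from the robot. The landmark points at about z=0.03 agree with the markers' undersides, and the plate lines up with the image rows. Next are the wooden rack views.

View pics/w0.png

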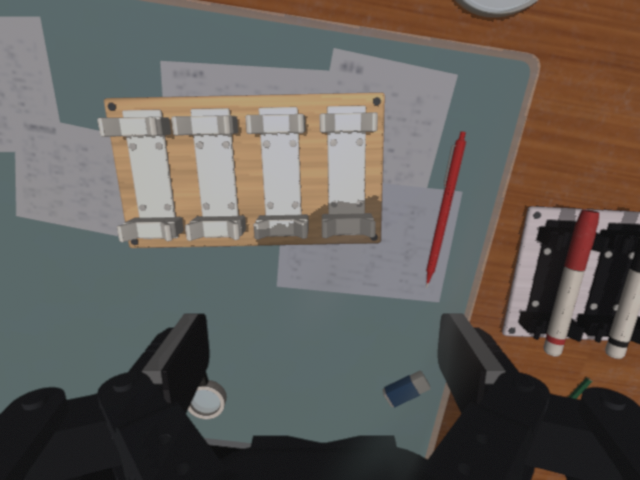

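View pics/w1.png

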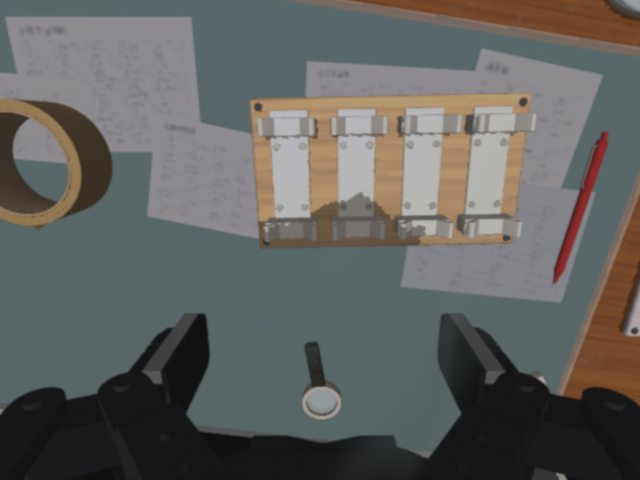

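w0 and w1 show the empty wooden rack with dark screws at its corners: (112,107), (377,101), (375,238), (135,241) in w0 and (258,106), (523,101), (507,237), (266,241) in w1. I'll locate the screws precisely and fit both rack poses from them.

```bash
python3 - <<'E'
from h import *
import pickle
from scipy.optimize import least_squares
seed={"w":[[(112,107),(377,101),(375,238),(135,241)],[(258,106),(523,101),(507,237),(266,241)]],
"g":[[(115,100),(379,103),(374,238),(131,239)],[(260,101),(526,103),(505,239),(265,239)]]}
tiles=[]
for k in "gw":
    D=[pickle.load(open(f"{k}{i}.pkl","rb")) for i in(0,1)]
    uv=[]
    for i in(0,1):
        gr=cv2.cvtColor(D[i][1],cv2.COLOR_BGR2GRAY).astype(float); L=[]
        for s in seed[k][i]:
            s=np.array(s); w0=gr[s[1]-6:s[1]+7,s[0]-6:s[0]+7]
            tiles.append(cv2.resize(D[i][1][s[1]-12:s[1]+13,s[0]-12:s[0]+13],(150,150),interpolation=0))
            m=s[::-1].astype(float)
            for _ in range(4):
                a,b=np.round(m).astype(int); w=gr[a-4:a+5,b-4:b+5]; v=np.clip(np.median(w)-15-w,0,None)
                yy,xx=np.mgrid[a-4:a+5,b-4:b+5]
                if v.sum()>0: m=np.array([(v*yy).sum(),(v*xx).sum()])/v.sum()
            L.append(m[::-1])
        uv.append(np.array(L)); 
    X=np.array([tri([(D[i][0],uv[i][j]) for i in(0,1)]) for j in range(4)])
    print(k,uv[0].round(1).tolist(),uv[1].round(1).tolist()); print(X.round(4))
    print([np.linalg.norm(X[a]-X[b]).round(4) for a,b in((0,1),(3,2),(0,3),(1,2))])
    e=X[0]-X[1]+X[3]-X[2]; f=X[0]-X[3]+X[1]-X[2]
    print("c",X.mean(0).round(4),"yaw",np.arctan2(-e[0],e[1]).round(4),np.arctan2(f[1],f[0]).round(4))
    if k=="w": print("lm",tri([(D[i][0],D[i][2][0]["centre"]) for i in (0,1)]).round(4))
t=np.vstack([np.hstack(tiles[4*i:4*i+4]) for i in range(4)]); cv2.imwrite("pics/tiles.png",t)
E
```

```text
g [[115.0, 100.0], [379.3, 102.8], [370.3, 234.9], [127.1, 229.6]] [[259.3, 100.5], [524.8, 103.1], [506.6, 233.3], [266.2, 233.5]]
[[ 0.5133 -0.0114  0.0084]
 [ 0.5388 -0.2286  0.0114]
 [ 0.43   -0.2379  0.0222]
 [ 0.4076 -0.029   0.0292]]
[np.float64(0.2187), np.float64(0.2102), np.float64(0.1091), np.float64(0.1097)]
c [ 0.4724 -0.1267  0.0178] yaw 0.1122 0.1244
w [[111.4, 106.4], [376.3, 101.2], [374.4, 237.8], [134.4, 241.5]] [[257.5, 106.8], [523.0, 101.5], [505.8, 237.6], [265.6, 243.0]]
[[0.5421 0.363  0.0122]
 [0.5827 0.1488 0.012 ]
 [0.4676 0.1259 0.0096]
 [0.4267 0.3419 0.0106]]
[np.float64(0.218), np.float64(0.2199), np.float64(0.1174), np.float64(0.1174)]
c [0.5048 0.2449 0.0111] yaw 0.1873 0.1885
lm [0.507  0.2443 0.007 ]
```

View pics/tiles.png

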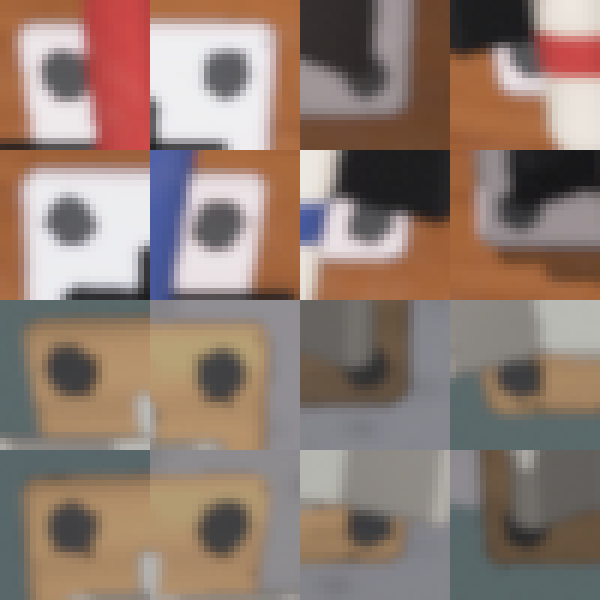

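```bash
cat >> h.py <<'E'
G=dict(c=np.array([.4685,-.1268]),ya=.1169); Wd=dict(c=np.array([.5054,.2451]),ya=.1873)
def slot(k,y,x=0):
    ex=np.array([np.cos(k["ya"]),np.sin(k["ya"])]); return k["c"]+ex*x+np.array([-ex[1],ex[0]])*y
E
python3 - <<'E'
from h import *
import pickle
w=[pickle.load(open(f"w{i}.pkl","rb"))[0] for i in(0,1)]
print("post top",tri([(w[0],(376.5,112)),(w[1],(536,113))]).round(4),tri([(w[0],(99,118)),(w[1],(258,118))]).round(4))
E_={"red":(((127,82),(145,253)),((288,83),(288,254)),.041,.084),"black":(((203,83),(213,254)),((364,83),(357,255)),.041,.028),
"green":(((276,84),(280,255)),((436,85),(424,256)),.041,-.028),"blue":(((352,78),(345,255)),((514,78),(488,256)),.0395,-.084)}
g=[pickle.load(open(f"g{i}.pkl","rb")) for i in(0,1)]
ex=np.array([np.cos(G["ya"]),np.sin(G["ya"])])
for k,(a,b,z,y) in E_.items():
    for i,q in enumerate((a,b)):
        e=[plane(g[i][0],u,z)[:2] for u in q]; m=(e[0]+e[1])/2-slot(G,y); d=e[0]-e[1]
        print(k,i,"along %.4f across %.4f"%(m@ex,m@[-ex[1],ex[0]]),"len",np.linalg.norm(d).round(4),"yaw",np.arctan2(d[1],d[0]).round(3))
    lm=tri([(g[i][0],g[i][2][k][0]["centre"]) for i in(0,1)])[:2]-slot(G,y); print("  lm",(lm@ex).round(4),(lm@[-ex[1],ex[0]]).round(4))
E
```

```text
post top [0.573  0.1506 0.0422] [0.5339 0.3568 0.0427]
red 0 along 0.0023 across 0.0000 len 0.1339 yaw 0.092
red 1 along 0.0019 across -0.0003 len 0.1339 yaw 0.1
  lm 0.004 0.0017
black 0 along 0.0022 across -0.0007 len 0.1341 yaw 0.1
black 1 along 0.0020 across -0.0015 len 0.1348 yaw 0.114
  lm 0.0026 -0.0004
green 0 along 0.0020 across -0.0001 len 0.1342 yaw 0.117
green 1 along 0.0015 across -0.0005 len 0.1342 yaw 0.137
  lm 0.002 -0.0
blue 0 along 0.0044 across 0.0003 len 0.139 yaw 0.107
blue 1 along 0.0043 across -0.0007 len 0.1397 yaw 0.114
  lm 0.0045 0.0018
```

The measurements agree to 1–2 mm, and the post tops triangulate to 42–43 mm. I'll move red first.

```bash
cat >> h.py <<'E'
def fmax(): return np.linalg.norm(r.get_state()["force"]).round(1)
def transfer(name,yg,xg,yw,rad,check=True):
    zt=.033+rad-.011
    g=slot(G,yg,xg); w=slot(Wd,yw); dg=down(G["ya"]); dw=down(Wd["ya"])
    r.gripper_to(.042)
    r.move_linear([*g,.13],dg,velocity=.3)
    hit=r.move_linear([*g,zt],dg,velocity=.1,until_force=8)
    print(name,"down hit",hit,r.get_state()["ee_pos"].round(4))
    if hit: return False
    r.gripper_to(0.0,squeeze=25); r.dwell(.2)
    op=r.get_state()["opening"]; print("opening",round(op,4),"F",fmax())
    if op<2*rad-.004 or op>2*rad+.005: return False
    r.move_linear([*g,.13],dg,velocity=.15)
    print("lifted opening",round(r.get_state()["opening"],4))
    if check: cv2.imwrite(f"pics/lift_{name}.png",r.read_camera("wrist"))
    r.move_linear([*w,.13],dw,velocity=.25)
    r.move_linear([*w,zt+.012],dw,velocity=.12)
    hit=r.move_linear([*w,zt+.0005],dw,velocity=.03,until_force=4)
    print("place hit",hit,"z err",round(r.get_state()["ee_pos"][2]-zt,4),"F",fmax(),"op",round(r.get_state()["opening"],4))
    if hit and r.get_state()["ee_pos"][2]-zt>.004: return False
    r.gripper_to(.036); r.dwell(.1)
    r.move_linear([*w,.13],dw,velocity=.2)
    if check: cv2.imwrite(f"pics/placed_{name}.png",r.read_camera("wrist"))
    print("t",r.get_state()["time"]); return True
E
python3 - <<'E'
from h import *
p=slot(Wd,-.084); r.move_linear([*p,.2],down(Wd["ya"]),velocity=.3)
print(transfer("red",.084,.002,-.084,.008))
E
```

```text
red down hit False [ 0.4611 -0.043   0.0304]
opening 0.0117 F 5.6
False
```

```bash
python3 - <<'E'
from h import *
s=r.get_state(); print(s["force"].round(2),s["opening"],s["ee_pos"].round(4),s["time"])
cv2.imwrite("pics/red_grip.png",r.read_camera("wrist"))
cv2.imwrite("pics/red_grip_s.png",cv2.resize(r.read_camera("scene")[150:350,300:560],(780,600)))
E
```

```text
[-0.55  0.46  5.53] 0.011729339663550857 [ 0.461  -0.0433  0.0305] 10.675
```

View pics/red_grip.png

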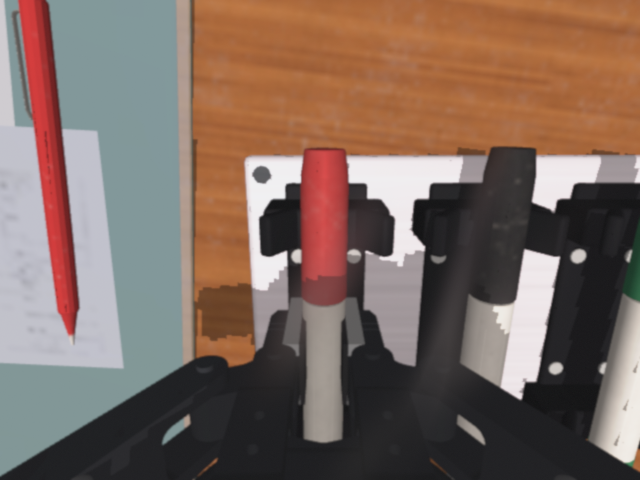

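View pics/red_grip_s.png

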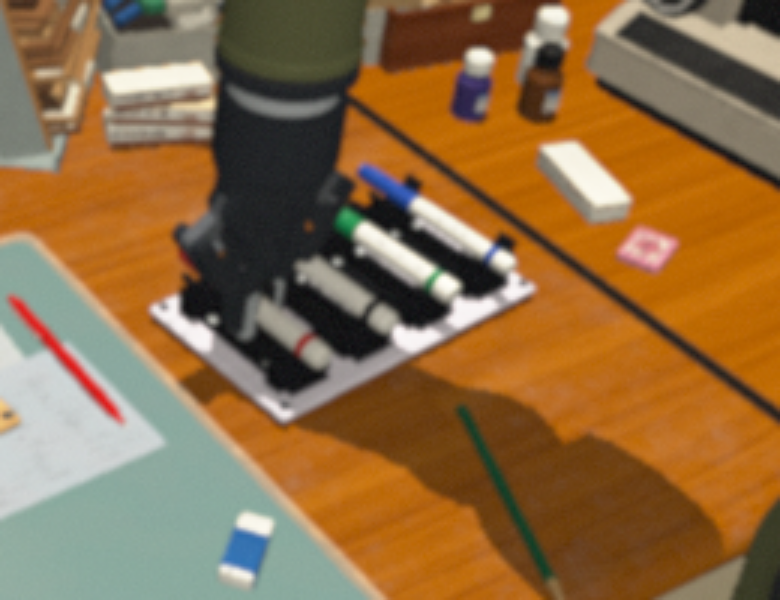

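The pads hold the white barrel centrally. The barrel is about 38 px wide against 46 px for the cap, so it is slimmer than the quoted 16 mm, and that explains the 11.7 mm opening. I'll lift gently and check the hold.

```bash
sed -i 's/if op<2\*rad-.004/if op<2*rad-.007/' h.py; python3 - <<'E'
from h import *
g=slot(G,.084,.002)
r.gripper_to(0,squeeze=35)
r.move_linear([*g,.07],None,velocity=.08); r.dwell(.2)
print(r.get_state()["opening"],r.get_state()["force"].round(2))
cv2.imwrite("pics/red_l.png",r.read_camera("wrist"))
E
```

```text
0.011531156598743889 [ 0.36  0.19 -0.21]
```

View pics/red_l.png

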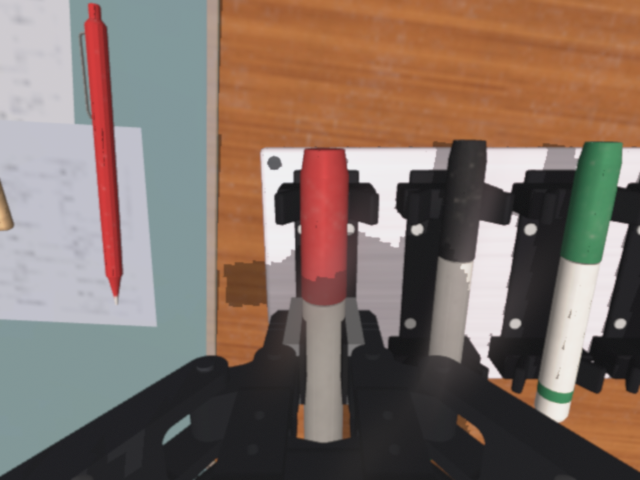

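The red marker is level and held firmly. I'll place it.

```bash
cat >> h.py <<'E'
def place(name,yw,rad):
    zt=.033+rad-.011; w=slot(Wd,yw); dw=down(Wd["ya"])
    r.move_linear([*w,.13],dw,velocity=.25)
    r.move_linear([*w,zt+.012],dw,velocity=.12); r.dwell(.1)
    hit=r.move_linear([*w,zt+.0005],dw,velocity=.03,until_force=4)
    print("place hit",hit,"z err",round(r.get_state()["ee_pos"][2]-zt,4),"F",fmax())
    if hit and r.get_state()["ee_pos"][2]-zt>.004: return False
    r.gripper_to(.036); r.dwell(.1)
    r.move_linear([*w,.13],dw,velocity=.2)
    cv2.imwrite(f"pics/placed_{name}.png",r.read_camera("wrist"))
    print("t",r.get_state()["time"]); return True
E
python3 - <<'E'
from h import *
r.move_linear([*slot(G,.084,.002),.12],None)
print(place("red",-.084,.008))
E
```

```text
place hit True z err 0.0005 F 7.0
t 15.9417
True
```

View pics/placed_red.png

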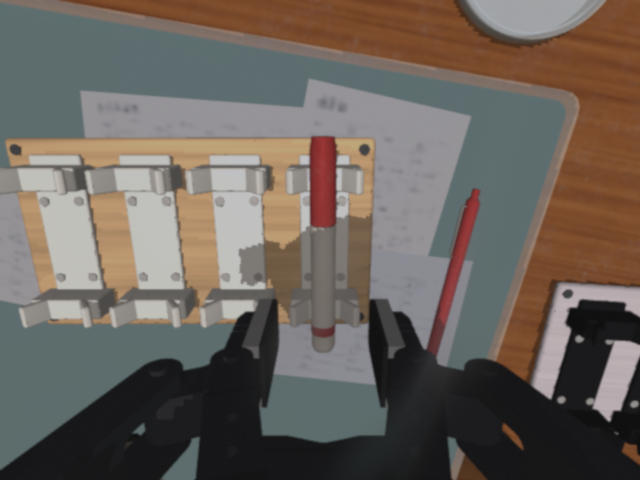

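Red lies in the rightmost slot, crossing both posts at about (323,178) and (323,308). Black is next.

```bash
python3 - <<'E'
from h import *
if transfer("black",.028,.002,-.028,.008): print(transfer("green",-.028,.002,.028,.008))
E
```

```text
black down hit False [ 0.4676 -0.0987  0.0304]
opening 0.012 F 6.0
lifted opening 0.0122
place hit True z err 0.0005 F 6.0 op 0.0118
t 23.6917
green down hit False [ 0.4741 -0.1544  0.0305]
opening 0.012 F 6.3
lifted opening 0.0119
place hit True z err 0.0006 F 6.7 op 0.012
t 32.2333
True
```

```bash
python3 - <<'E'
from h import *
print(transfer("blue",-.084,.0044,.084,.0065))
E
```

```text
blue down hit False [ 0.483  -0.2098  0.029 ]
opening 0.0102 F 5.6
lifted opening 0.0097
place hit True z err 0.0005 F 5.8 op 0.0099
t 41.6417
True
```

View pics/placed_green.png

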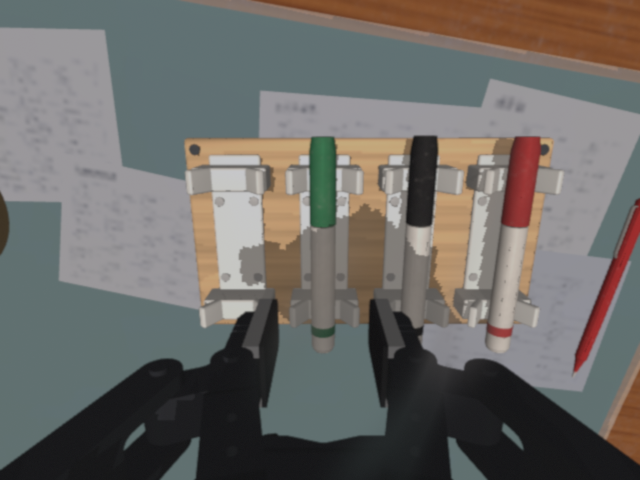

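Green, black and red sit in slots 2–4 at (323,…), (420,…) and (512,…). For the final check I'll back off and take two wrist views of the full rack to measure each marker's height and position.

```bash
python3 - <<'E'
from h import *
ex=np.array([np.cos(Wd["ya"]),np.sin(Wd["ya"])]);ey=np.array([-ex[1],ex[0]])
obs={k:[] for k in("blue","green","black","red")}
for i,dy in enumerate((.06,-.06)):
    r.move_linear([*(Wd["c"]-ex*.03+ey*dy),.22],down(Wd["ya"]),velocity=.25); r.dwell(.2)
    c=r.calibration("wrist"); cv2.imwrite(f"pics/f{i}.png",r.read_camera("wrist"))
    for k in obs:
        d=r.landmark_of("wrist","marker_"+k)
        if d: obs[k].append((c,d[0]["centre"])); print(k,d[0])
for k,o in obs.items():
    if len(o)==2:
        X=tri(o); d=X[:2]-Wd["c"]; print(k,"x %.4f y %.4f z %.4f"%(d@ex,d@ey,X[2]))
cv2.imwrite("pics/f_top.png",r.read_camera("top")); print(r.get_state()["time"])
E
```

```text
blue {'centre': [288.4, 178.2], 'p': 0.96}
green {'centre': [364.0, 180.0], 'p': 0.67}
black {'centre': [433.6, 176.3], 'p': 0.87}
red {'centre': [502.0, 173.4], 'p': 0.96}
blue {'centre': [145.1, 177.9], 'p': 0.8}
green {'centre': [217.1, 178.1], 'p': 0.77}
black {'centre': [286.1, 180.9], 'p': 0.92}
red {'centre': [355.8, 175.2], 'p': 0.66}
blue x 0.0002 y 0.0892 z 0.0300
green x 0.0005 y 0.0280 z 0.0372
black x 0.0010 y -0.0276 z 0.0376
red x 0.0039 y -0.0840 z 0.0326
43.7667
```

View pics/f0.png

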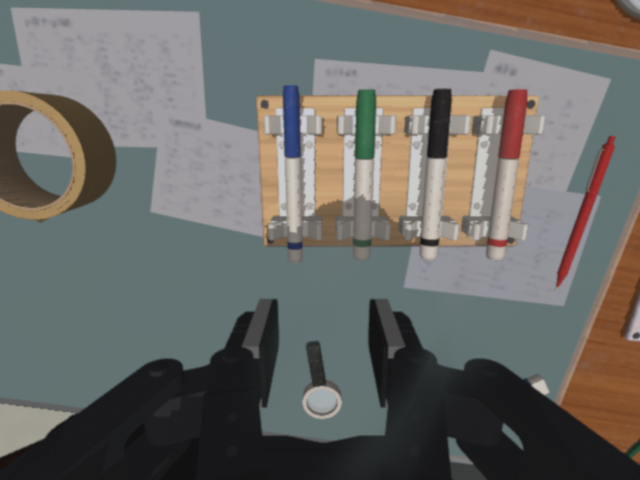

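View pics/f1.png

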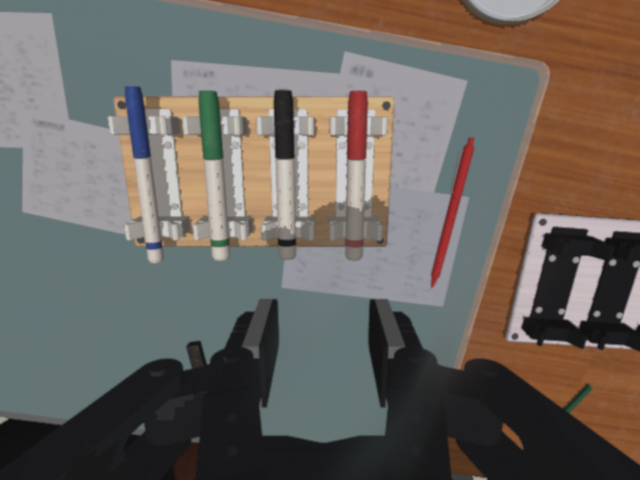

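Blue's y estimate reads 5 mm off and the heights scatter by ±4 mm, so I'll zoom in to check that each marker is in its notch.

```bash
python3 - <<'E'
from h import *
a=cv2.imread("pics/f0.png")[75:275,250:550]; b=cv2.imread("pics/f1.png")[75:275,100:400]
cv2.imwrite("pics/fz.png",np.vstack([cv2.resize(x,(450,300),interpolation=cv2.INTER_CUBIC) for x in(a,b)]))
for i,seg in enumerate([((291,87),(294,261)),((134,88),(155,261))]): pass
T=r.calibration("wrist")
# f1 pose is the present one: blue ends at axis height
ex=np.array([np.cos(Wd["ya"]),np.sin(Wd["ya"])]);ey=np.array([-ex[1],ex[0]])
for n,s,z in(("blue",((133.5,88),(155,261)),.0395),("green",((209,92),(220.5,259)),.041),("black",((283.5,91),(287.5,258)),.041),("red",((358,92),(355,259)),.041)):
    print(n,[((plane(T,u,z)[:2]-Wd["c"])@np.c_[ex,ey]).round(4).tolist() for u in s])
E
```

```text
blue [[0.069, 0.0833], [-0.0684, 0.0846]]
green [[0.0662, 0.0266], [-0.066, 0.0282]]
black [[0.0669, -0.029], [-0.065, -0.0285]]
red [[0.0662, -0.0846], [-0.0659, -0.0856]]
```

View pics/fz.png

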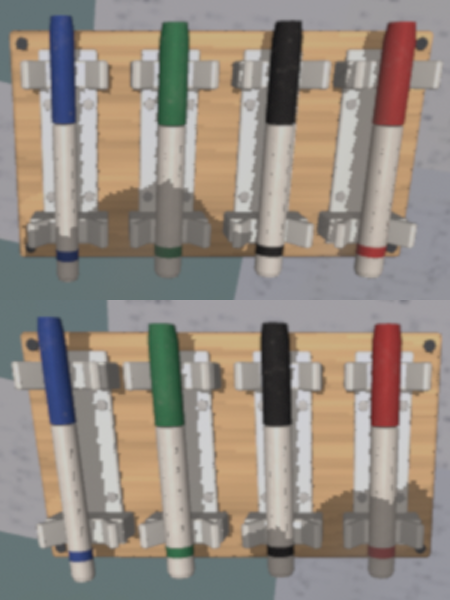

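All four lie in their notches within about 1.5 mm of the slot axis and span about ±66–69 mm. I'm handing the job in.

```bash
python3 - <<'E'
from h import *
print(r.get_state()["force"].round(2),r.get_state()["ee_pos"].round(3),r.get_state()["time"]); print(r.job_done())
E
```

```text
[ 0.14 -0.48 -0.04] [0.487 0.181 0.22 ] 43.7667
the job is handed in; nothing more can be done
None
```

All four markers are now in the wooden rack in reverse order, and I handed the job in at about 44 s. From left to right the rack was red, black, green, blue; it is now blue, green, black, red.

- **Position:** In the final wrist pictures each marker lies in its notch. From the pixel ends I read, each is within about 1.5 mm of its slot axis and crosses both posts evenly, reaching about 66 mm each way (69 mm for blue).
- **Release height:** Each marker touched down within about 0.6 mm of the expected height, with forces of at most about 7 N. At hand-in the gripper was clear of everything, with TCP z at 0.22 m and about 0 N on the tool.
- **First red grasp:** It stopped my script because the grip closed to 11.7 mm instead of the quoted 16 mm. The picture showed the white barrel is slimmer than the cap. I loosened that check, and the lift confirmed a firm hold.
- **Height scatter:** In the last check, the network's triangulated heights ranged from 30 to 38 mm (33 mm expected), and it put blue 5 mm off its slot axis. The pixel ends and the close-up both contradicted the blue offset, so I took these as detection noise.

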